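Push the label rolls home and close the keeper

TASK

Push the row of three label rolls along the guide lane as one train, pushing with the fingertips on the rearmost roll only and never touching the other two, until the leading roll is against the end stop and all three stand touching. Then push the keeper arm round with a fingertip until it is fully closed across the lane behind the last roll. Only push: do not lift or tip the rolls, and leave the things around the lane where they are.

Things in the scene. Friction and masses are not known exactly. Their poses are not given: they have to be found in the camera images.
- roll_lane: Fixed bare-metal guide lane, 450 x 98 mm. Origin on the bench under mid-lane; x along the lane to the end stop (robot's right), y to the left looking to the stop, z up. Deck top z = 8 mm; fences' inner faces y = +-41 mm, tops z = 30 mm; rear end (x = -215 mm) open; stop face x = 215 mm, stop plate's top z = 56 mm. Rolls' centres when home: x = 176, 98, 20 mm.
- stop_face (a point): Middle of the face of the end stop's dark rubber bumper, 33 mm above the bench, on the lane's centre line (lane x = 215, y = 0 mm).
- roll_lead_c (a point): Centre of the leading roll (nearest the stop): white label roll standing on its flat end in the lane, 78 mm in diameter, 63 mm high, 0.14 to 0.28 kg; centre 31.5 mm above the deck. The three rolls start touching (gaps about 0.5 mm), the leading one 50 to 120 mm short of the stop.
- roll_mid_c (a point): Centre of the middle roll of the row, same size as the leading roll.
- roll_rear_c (a point): Centre of the rearmost roll of the row (farthest from the end stop), same size as the leading roll; the one to push on.
- keeper (a joint): Angle (rad) of the keeper arm about its upright pivot, growing anticlockwise from above. 0 = fully open, swung outward; 0.70 = pointing rearward, parallel to the lane; 2.27 = limit, closed, square across the lane. From the pivot the arm points 140 degrees plus this angle from lane +x. Starts at 0 to 0.6; stays where left (friction 0.04 N m).
- keeper_pivot (a point): Pivot of the keeper, beside the left fence on the side away from the robot: at lane x = -31, y = 62, z = 44 mm.
- keeper_pin (a point): Upright black pin near the free end of the keeper arm, 96 mm from the pivot; point 55 mm above the bench. Pin 12 mm in diameter, top at 73 mm. Arm: steel bar 12 mm wide, 106 mm long, 38 to 50 mm above the bench; it passes over the fences and, closed, stands 6 mm behind the home place of the rearmost roll.
- big_roll: Bystander: larger white label roll, 96 mm in diameter, 51 mm high, on the bench beside the lane. Origin: centre of its underside.
- loose_lid: Bystander: round canister lid with blue top, 66 mm in diameter, 11 mm high, on the bench beside the lane on the robot's side. Origin: centre of its underside.
- blue_screwdriver: Bystander: screwdriver with blue handle, 186 mm long, lying on the bench along the lane on the robot's side. Origin: centre of its underside.
- stapler: Bystander: grey desk stapler, 34 x 150 x 47 mm, on the bench beyond the end stop. Origin: centre of its underside.
- measure: Bystander: yellow tape measure, 35 x 72 x 68 mm, standing on the bench behind the lane's open rear end. Origin: centre of its underside.
There are look-alikes about, which are no part of the job. What is shaped like the part that bears roll_mid_c but pink is not meant.

How it is judged:
By the outcome, as a careful person would: the job done as asked, in the order asked, and still so for the second after the job is handed in, with the robot touching nothing.
It also fails if it takes over 51 s, if anything falls off the work surface, if the arm or the gripper's body presses on something with over 40 N, if the wrist force passes 120 N, or if a joint passes its speed limit or range.

ROBOT

A 6-joint arm with a two-finger parallel gripper is mounted at the origin on a cart in front of the work surface, level with it; the furniture and walls round the work are solid. World frame = base frame: x ahead of the robot, y to its left, z up, the work surface at z = 0. Lengths are in mm, angles in rad, forces in N, time in s.
With the tool pointing down it reaches from about 300 to 750 mm from the base axis. Payload 8.5 kg.
Tool frame: the origin (TCP) lies midway between the tips of the shut fingers; the grasp point (between the pads) lies 19 mm behind it (ctrl.grasp_offset is the distance from the TCP to the grasp point, in mm); z points along the fingers, y is the line along which they close (so a half turn about z gives the same grasp; the last joint's range is limited). The gripper opens to 85 mm and grips with 20 to 120 N. Pads are 22 mm wide; open, the fingers measure 114 mm over their backs; the gripper's body (76 mm by 85 mm) begins 54 mm behind the grasp point. The pads swing forward as they close: fully open they stand 13 mm farther back than shut.
Start: joints at [0.901, 0.381, 1.297, -0, 1.464, -0.215], TCP at [241.594, 494.077, 231.322] pointing down, gripper open.
Joint ranges: [-3.11, 3.11], [-0.89, 2.33], [0.22, 2.48], [-1.42, 4.56], [0.17, 2.85], [-2.88, 2.88]. Speed limits (rad/s): [2.39, 2.39, 3.14, 3.14, 3.14, 3.14].

INTERFACE

Orientations are given as a unit quaternion [w, x, y, z].
In Python, from bench import ctrl gives the robot as it stands. The module is installed in compiled form; this text tells all that it offers.
- The arm moves only by the tool jog_arm, never from a script. Its argument "increments" is a list that holds one entry, the list of rows, each a list of 5 numbers: the shift along the tool's x, y, z in mm, then the turn about the tool's z in rad, then the finger opening in mm, from 0 to 85.4. A call has 1 to 10 rows; each row shifts and turns the commanded pose from where the row before left it, along the tool's axes as they then stand; what a row does not reach is not made up. A row lasts 1/8 s, in which the tool goes at most 62.5 mm and 10.7 degrees, less where a joint would pass 70% of its speed; a pose out of reach is approached as far as the arm can. A call is refused whole if a number of a shift passes 62.5 or a number of a turn 0.188, either way. A call with a gripper value outside its range is refused whole. The fingers move at their own pace and stop on an object; the grip force is fixed at half the most. Time passes only in rows, so rows that do not move let the fingers close. It gives the time, the measured TCP pose, the force, the opening and the grip force at its end, in the units of the state.
- ctrl.state(): the state, without advancing time (a new reading comes with each control period).
- ctrl.capture(name): name is "scene" or "top" or "wrist"; returns (picture, depth): 384x512x3 uint8, red, green, blue; 384x512 float32, mm along the optical axis (not along the pixel's ray), 0 where there is no reading.
- ctrl.get_calibration(name): a dict with "fx", "fy", "cx", "cy" (pixels), "R" (3x3) and "t" (3): a world point X has camera coordinates R X + t; the wrist camera has in their place "tool_from_camera" (4x4, takes a point from camera to tool coordinates, whose origin is the TCP and whose axes are the flange's). Camera axes: x right, y down, z forward; pixel columns grow to the right and rows downward; lengths in mm; the calibration is good to about 2 mm. The wrist camera is an equidistant fisheye: a pixel r from the principal point sees the ray r / f radians off the axis. A picture is of the moment at which its call begins: read the wrist's pose just before it. get_calibration takes no time and is no camera call.
- ctrl.sign_off(): hands the job in; it is judged then, once.
The state is a dict: "clock": time; "q": joint angles; "joint_vel": joint speeds; "joint_efforts": joint torques, N m; "tool_pos": TCP position; "orientation": TCP orientation; "contact_force": force on the tool from outside, world axes, zero at the start; "wrist_torque": the same for the moment, N m; "opening": opening from 0.0 (shut) to 1.0 (fully open); "gripper_force": force on a finger pad.
Only numpy, scipy, OpenCV 4.12 (cv2) and the standard library are available. Lean on these libraries where they do the work, as an engineer would, in place of code of your own. Each camera call takes 0.05 s, during which the arm holds its last target. There are 200 camera calls.

## Working session

There is one attempt and no reset: what is moved stays moved. The work goes in short steps, Python scripts to look and compute and a tool call to move; the robot and the scene stay as the last step left them, time stands still between calls to the robot, and variables do not carry over. Pictures are saved under pics/ and viewed, at most 10 in all, crops included, and the job is handed in when it is done.

Besides the shell and the picture viewer there is one more tool, called after "Emit:" by a JSON object that holds its "fn" and its "kwargs". jog_arm: Moves the arm, as the interface text tells. Its arguments: {"type":"object","properties":{"increments":{"type":"array"}},"required":["increments"]}

```bash
mkdir -p pics
python3 - <<'E'
from bench import ctrl
import cv2,numpy as np
ims=[]
for n in("scene","top"):
    p,d=ctrl.capture(n); np.savez(f"{n}.npz",p=p,d=d); cv2.imwrite(f"pics/{n}.png",p[:,:,::-1])
    c=ctrl.get_calibration(n); print(n,c["fx"],c["cx"],c["cy"],np.round(c["R"],3).tolist(),np.round(c["t"],1))
s=ctrl.state();print(s["clock"],s["tool_pos"],s["orientation"],s["opening"])
E
```

```text
scene 353.1504258571166 255.60246322981712 192.40009135252936 [[0.855, -0.519, -0.008], [-0.287, -0.46, -0.84], [0.432, 0.721, -0.542]] [-432.3  238.2  682.1]
top 461.0005409189934 249.16355225585338 192.80401205501715 [[0.012, -1.0, -0.005], [-0.982, -0.011, -0.19], [0.19, 0.007, -0.982]] [  44.   525.9 1100.9]
0.1 [241.43580239 493.87099184 230.76815745] [-2.90407942e-04  2.25439528e-01  9.74256924e-01 -6.17369272e-04] 0.9920917314856575
```

View pics/top.png

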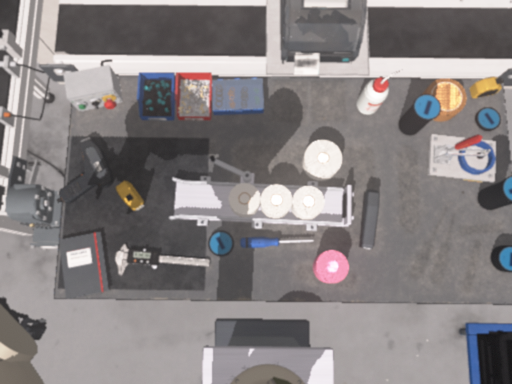

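View pics/scene.png

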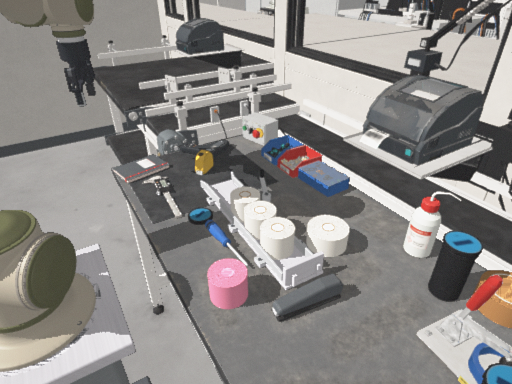

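Top view: the lane runs from (174,200) to the stop at (350,205). The rolls are at about (244,199) (rear, in shadow), (276,201) and (308,202). The keeper runs from (250,174) to (213,160). The pink roll at (331,267) is the look-alike, and the larger white roll at (322,159) is the bystander. I'll confirm this in a crop and measure.

```bash
cat > h.py <<'E'
from bench import ctrl
import numpy as np,cv2
def ray(n,u,v,z):
    c=ctrl.get_calibration(n);R=np.array(c["R"]);t=np.array(c["t"])
    o=-R.T@t;d=R.T@np.array([(u-c["cx"])/c["fx"],(v-c["cy"])/c["fy"],1]);return o+d*(z-o[2])/d[2]
def px(n,X):
    c=ctrl.get_calibration(n);q=np.array(c["R"])@X+c["t"];return c["fx"]*q[0]/q[2]+c["cx"],c["fy"]*q[1]/q[2]+c["cy"]
E
python3 - <<'E'
from h import *
f=np.load("top.npz");p=f["p"];d=f["d"]
cr=cv2.resize(p[145:260,165:365],None,fx=4,fy=4,interpolation=cv2.INTER_CUBIC);cv2.imwrite("pics/crop.png",cr[:,:,::-1])
# height map from depth
c=ctrl.get_calibration("top");R=np.array(c["R"]);t=np.array(c["t"])
v,u=np.mgrid[:384,:512];P=np.stack([(u-c["cx"])/c["fx"]*d,(v-c["cy"])/c["fy"]*d,d],-1);W=(P-t)@R
m=((W[...,2]>60)&(W[...,2]<85)&(d>0)&(v>140)&(v<290)&(u>165)&(u<370)).astype(np.uint8)
n,l,s,ce=cv2.connectedComponentsWithStats(m)
for i in range(1,n):
    if s[i,4]>15: print(s[i],ce[i],np.round(np.median(W[l==i],0),1),np.round(W[l==i].min(0)),np.round(W[l==i].max(0)))
np.save("W.npy",W)
for uv in[(244,199),(276,201),(308,202)]: print(uv,ray("top",*uv,71))
E
```

```text
[210 155   5   6  22] [212.22727273 157.18181818] [611.4 143.5  70.3] [606. 139.  61.] [616. 149.  74.]
[ 229  183   96   35 2385] [276.51362683 199.61467505] [505.6 -18.1  68.7] [ 465. -134.   60.] [547. 100.  76.]
[316 250  33  33 571] [332.08756567 265.9352014 ] [ 346.7 -151.4   61.8] [ 309. -189.   60.] [ 385. -112.   69.]
(244, 199) [505.76846129  62.49393568  71.        ]
(276, 201) [501.69706824 -15.76223084  71.        ]
(308, 202) [500.11176774 -93.86669242  71.        ]
```

View pics/crop.png

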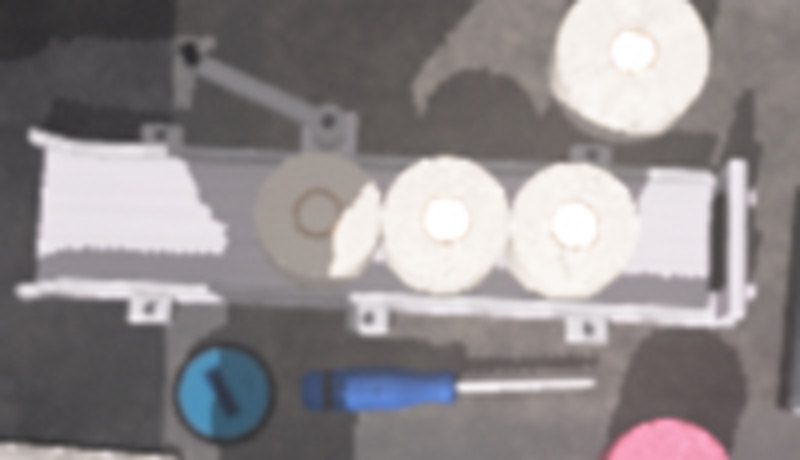

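The crop confirms it. There are three white rolls in the lane, at crop (319,215), (446,222) and (574,225); the pink one is outside at (670,440). The keeper pin is at (190,53), its pivot at (328,122), and the stop plate at (738,160–322).

Run:
```python
from h import *
C=lambda x,y,z:ray("top",165+(x-1.5)/4,145+(y-1.5)/4,z)[:2]
pts=dict(rear=(319,215,71),mid=(446,222,71),lead=(574,225,71),pivot=(328,122,50),pin=(190,53,73),bump=(712,230,45),plateA=(738,160,56),plateB=(738,322,56),lid=(224,392,11))
g={k:C(*v) for k,v in pts.items()}
for k in g:print(k,np.round(g[k],1))
# lane dir from fences (height 20..30 band in depth)
W=np.load("W.npy");z=W[...,2]
m=(z>18)&(z<36);sel=W[m&(W[...,0]>430)&(W[...,0]<570)&(W[...,1]<240)&(W[...,1]>-190)]
for lo,hi in((430,500),(500,570)):
    s=sel[(sel[:,0]>lo)&(sel[:,0]<hi)]
    if len(s)>20:
        a=cv2.fitLine(s[:,:2].astype(np.float32),cv2.DIST_HUBER,0,.01,.01).ravel();print("fence",len(s),a)
d=g["lead"]-g["rear"];print("ang rolls",np.arctan2(d[1],d[0]))
fa=C(45,135,30),C(710,170,30),C(20,290,30),C(725,318,30)
for a,b in((0,1),(2,3)):
    e=fa[b]-fa[a];print("fence px",fa[a],fa[b],np.arctan2(e[1],e[0]))
v=g["pivot"];w=g["pin"]-v;print("arm",np.hypot(*w),np.arctan2(w[1],w[0]))
e=g["plateB"]-g["plateA"];print("plate",np.arctan2(e[1],e[0])+np.pi/2)
```

```text
rear [507.3  61.6]
mid [503.9 -16.1]
lead [502.9 -94.2]
pivot [570.7  57.1]
pin [608.3 143.2]
bump [ 505.3 -183.5]
plateA [ 547.8 -198.6]
plateB [ 446.4 -195.7]
lid [403.6 121.2]
fence 585 [3.2018032e-02 9.9948728e-01 4.6419751e+02 2.6205259e+01]
fence 405 [3.8875036e-02 9.9924409e-01 5.5206140e+02 3.5027893e+01]
ang rolls -1.5992112616269436
fence px [564.77407048 238.4335529 ] [ 546.69411811 -186.20447082] -1.6133479541650868
fence px [464.60126904 249.94231563] [ 452.04191722 -193.13266266] -1.599134622313823
arm 93.90729884364572 1.1581177070553745
plate 4.6835005728921395
```

Emit:
{"fn": "jog_arm", "kwargs": {"increments": [[[0,0,0,0.144,0],[0,0,0,0.144,0],[0,0,0,0.144,0],[0,0,0,0.144,0],[0,0,0,0.144,0],[0,0,0,0.144,0],[0,0,0,0.144,0],[0,0,0,0.141,0],[0,0,0,0,0]]]}}

```text
clock: 1.23
tool_pos: [241.5, 494.0, 231.0]
orientation: [0.0, 0.718, 0.696, -0.0]
contact_force: [0.7, 0.5, -0.0]
opening: -0.001
gripper_force: 0.0
```

```bash
cat >> h.py <<'E'
O=np.array([507.6,28.2]);A=-1.604;U=np.array([np.cos(A),np.sin(A)]);N=np.array([-U[1],U[0]])
def lane(p): r=np.array(p[:2])-O;return np.round([U@r,N@r,p[2]] if len(p)>2 else [U@r,N@r],1)
def show():
    s=ctrl.state();w,x,y,z=s["orientation"];yt=np.array([2*(x*y-w*z),1-2*(x*x+z*z)])
    print(round(s["clock"],2),"lane",lane(s["tool_pos"]),"yaw err",round(float(np.arctan2(yt[1],yt[0])-np.arctan2(N[1],N[0])),4),"F lane",np.round([U@s["contact_force"][:2],N@s["contact_force"][:2],s["contact_force"][2]],1),np.round(s["q"],2),round(s["opening"],2))
E
python3 -c "from h import *;show()"
```

```text
1.23 lane [-456.7 -281.4  231. ] yaw err 0.0014 F lane [-0.5  0.7 -0. ] [ 0.9   0.38  1.3  -0.    1.46  0.93] -0.0
```

Emit:
{"fn": "jog_arm", "kwargs": {"increments": [[[-34,28,6,0,0],[-34,28,6,0,0],[-34,28,6,0,0],[-34,28,6,0,0],[-34,28,6,0,0],[-34,28,6,0,0],[-34,28,6,0,0],[-34,28,6,0,0],[-34,28,6,0,0],[-34,28,6,0,0]]]}}

```text
clock: 2.48
tool_pos: [510.9, 143.7, 171.0]
orientation: [-0.0, 0.718, 0.697, -0.0]
contact_force: [-0.2, 0.3, 0.3]
opening: -0.002
gripper_force: 0.0
```

Run:
```python
from h import *
show()
p,d=ctrl.capture("top");show();cv2.imwrite("pics/t2.png",cv2.resize(p[120:260,150:365],None,fx=3.7,fy=3.7)[:,:,::-1])
```

```text
2.48 lane [-115.6   -0.5  171. ] yaw err 0.0035 F lane [-0.3 -0.2  0.3] [0.05 0.4  1.45 0.   1.29 0.08] -0.0
2.52 lane [-112.     2.4  170.1] yaw err 0.0005 F lane [ 4.6  2.6 -0.2] [ 0.04  0.4   1.45 -0.    1.29  0.08] -0.0
```

View pics/t2.png

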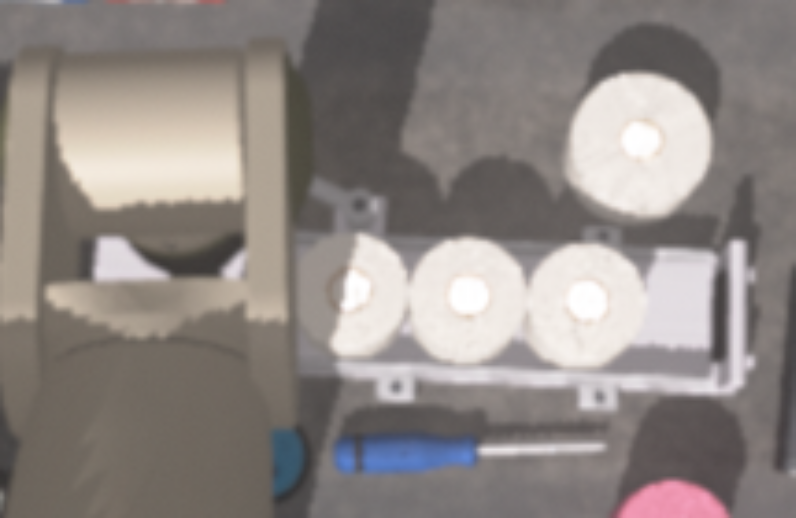

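The view shows the arm over the lane's rear and the rolls untouched, at (350,290), (468,295) and (587,300). Next I go down behind the rear roll.

Emit:
{"fn": "jog_arm", "kwargs": {"increments": [[[0,0,0,0,0],[0,0,20,0,0],[0,0,25,0,0],[0,0,25,0,0],[0,0,25,0,0],[0,0,20,0,0],[0,0,15,0,0],[0,0,10,0,0],[0,0,0,0,0]]]}}

```text
clock: 3.65
tool_pos: [510.0, 145.2, 31.1]
orientation: [-0.0, 0.718, 0.696, -0.0]
contact_force: [-0.4, -0.3, 0.5]
opening: -0.002
gripper_force: 0.0
```

```bash
python3 -c "
from h import *
show();p,d=ctrl.capture('wrist');cv2.imwrite('pics/w1.png',p[:,:,::-1])"
```

```text
3.65 lane [-117.1   -1.5   31.1] yaw err 0.0009 F lane [ 0.3 -0.4  0.5] [ 0.05  0.58  1.62 -0.    0.94  0.09] -0.0
```

View pics/w1.png

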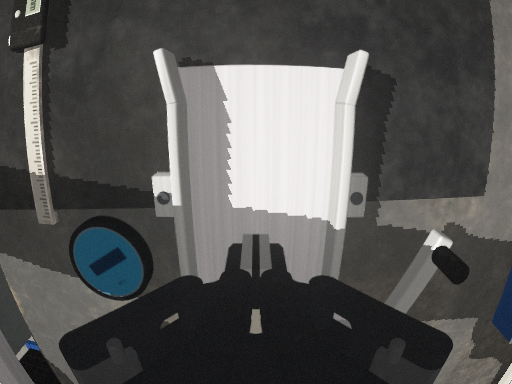

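Wrist view: the shut fingers at (256,255) are centred between the fences (180 and 340), with the keeper clear at (440,255). Now I push.

Emit:
{"fn": "jog_arm", "kwargs": {"increments": [[[-8,0.5,0,0,0],[-8,0.5,0,0,0],[-6,0.5,0,0,0],[-4,0,0,0,0],[-4,0,0,0,0],[-4,0,0,0,0],[-4,0,0,0,0],[-4,0,0,0,0],[-4,0,0,0,0],[-4,0,0,0,0]]]}}

```text
clock: 4.95
tool_pos: [510.1, 94.8, 31.3]
orientation: [-0.0, 0.719, 0.695, 0.0]
contact_force: [-0.2, 4.8, 1.0]
opening: -0.003
gripper_force: 0.0
```

```bash
python3 -c "
from h import *
show()"
```

```text
4.95 lane [-66.7   0.2  31.3] yaw err 0.0002 F lane [-4.8 -0.4  1. ] [-0.04  0.57  1.65  0.    0.92 -0.01] -0.0
```

Emit:
{"fn": "jog_arm", "kwargs": {"increments": [[[-3,0,0,0,0],[-3,0,0,0,0],[-3,0,0,0,0],[-3,0,0,0,0],[-3,0,0,0,0],[-3,0,0,0,0],[-3,0,0,0,0],[-3,0,0,0,0],[-3,0,0,0,0],[0,0,0,0,0]]]}}

```text
clock: 6.2
tool_pos: [509.2, 67.6, 31.3]
orientation: [0.0, 0.719, 0.695, -0.0]
contact_force: [-0.2, 2.1, 0.6]
opening: 0.002
gripper_force: 0.0
```

```bash
python3 -c "
from h import *
show();p,d=ctrl.capture('top');cv2.imwrite('pics/t3.png',cv2.resize(p[120:260,150:365],None,fx=3.7,fy=3.7)[:,:,::-1])"
```

```text
6.2 lane [-39.4   0.3  31.3] yaw err -0.0001 F lane [-2.1 -0.2  0.6] [-0.1   0.56  1.67 -0.    0.91 -0.07] 0.0
```

View pics/t3.png

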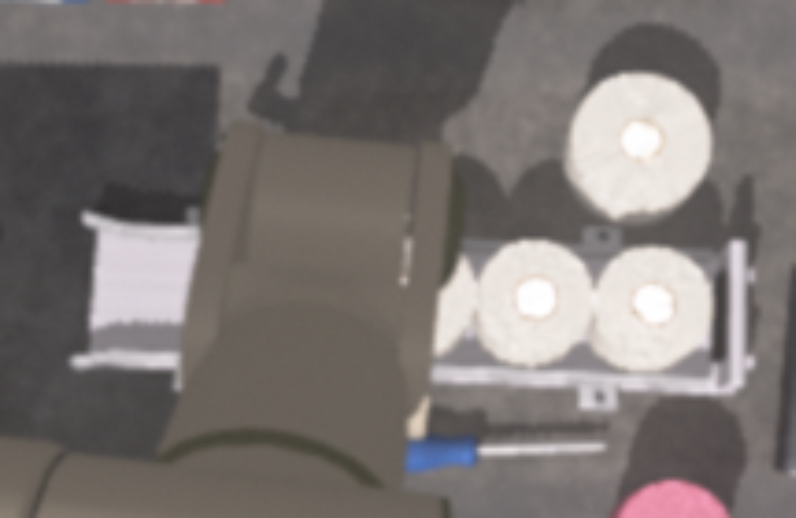

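The lead roll at (653,303) now has its edge near the bumper at (712,300), with about 8–10 mm left. I'll finish slowly.

Emit:
{"fn": "jog_arm", "kwargs": {"increments": [[[-2,0,0,0,0],[-2,0,0,0,0],[-1.5,0,0,0,0],[-1,0,0,0,0],[-1,0,0,0,0]]]}}

```text
clock: 6.88
tool_pos: [508.9, 60.5, 31.3]
orientation: [-0.0, 0.719, 0.695, -0.0]
contact_force: [0.4, 4.9, 1.5]
opening: -0.004
gripper_force: 0.0
```

Emit:
{"fn": "jog_arm", "kwargs": {"increments": [[[-1,0,0,0,0],[-1,0,0,0,0],[-1,0,0,0,0]]]}}

```text
clock: 7.25
tool_pos: [508.8, 58.2, 31.4]
orientation: [-0.001, 0.719, 0.695, 0.001]
contact_force: [-0.1, 14.2, 1.4]
opening: 0.003
gripper_force: 2.1
```

Emit:
{"fn": "jog_arm", "kwargs": {"increments": [[[-0.7,0,0,0,0],[0,0,0,0,0]]]}}

```text
clock: 7.5
tool_pos: [508.6, 58.2, 31.4]
orientation: [-0.001, 0.719, 0.695, 0.001]
contact_force: [0.4, 13.9, 2.2]
opening: 0.0
gripper_force: 2.7
```

```bash
python3 -c "
from h import *
show()"
```

```text
7.5 lane [-30.    0.   31.4] yaw err -0.0 F lane [-13.9  -0.    2.2] [-0.12  0.56  1.67  0.    0.91 -0.09] 0.0
```

The train is hard against the stop: the force rises with no motion, at the predicted x. I back off, lift, and go round to the outer side of the keeper pin.

Emit:
{"fn": "jog_arm", "kwargs": {"increments": [[[3,0,0,0,0],[12,0,0,0,0],[20,0,0,0,0],[20,0,-10,0,0],[5,0,-25,0,0],[0,0,-30,0,0],[0,0,-25,0,0],[0,0,-10,0,0],[5,20,0,0,0],[5,30,0,0,0]]]}}

```text
clock: 8.75
tool_pos: [561.1, 125.3, 130.9]
orientation: [-0.0, 0.719, 0.695, -0.001]
contact_force: [0.2, 1.2, 0.7]
opening: -0.002
gripper_force: 0.0
```

Emit:
{"fn": "jog_arm", "kwargs": {"increments": [[[5,30,0,0,0],[0,30,0,0,0],[0,24,0,0,0],[0,0,0,0,0],[0,0,20,0,0],[0,0,20,0,0],[0,0,20,0,0],[0,0,13,0,0],[0,0,0,0,0]]]}}

```text
clock: 9.88
tool_pos: [644.3, 127.4, 57.5]
orientation: [-0.001, 0.719, 0.695, -0.001]
contact_force: [0.6, 0.1, 0.2]
opening: 0.0
gripper_force: 0.0
```

```bash
python3 -c "
from h import *
show()
p,d=ctrl.capture('wrist');cv2.imwrite('pics/w2.png',p[:,:,::-1])
k=.32
for k in np.arange(.3,2.3,.2):
    a=np.radians(140)+k;print(round(k,2),np.round(np.array([-31,62])+96*np.array([np.cos(a),np.sin(a)])-19*np.array([-np.sin(a),np.cos(a)]),1))"
```

```text
9.88 lane [-103.7  133.4   57.5] yaw err 0.0003 F lane [-0.2  0.6  0.2] [ 0.02  0.72  1.21 -0.    1.22  0.05] 0.0
0.3 [-112.1  116.7]
0.5 [-121.4   99.5]
0.7 [-127.    80.8]
0.9 [-128.9   61.4]
1.1 [-126.8   41.9]
1.3 [-120.9   23.3]
1.5 [-111.4    6.2]
1.7 [-98.7  -8.6]
1.9 [-83.3 -20.7]
2.1 [-65.9 -29.4]
```

View pics/w2.png

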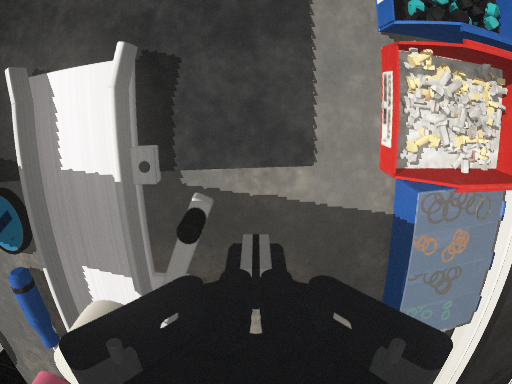

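The wrist view shows the pin at (193,222), to the lane side of and slightly behind the fingertips at (256,245), as computed. Next I sweep it round the arc.

Emit:
{"fn": "jog_arm", "kwargs": {"increments": [[[4,-8,0,0,0],[4,-8,0,0,0],[5,-9,0,0,0],[5,-9,0,0,0],[3,-9,0,0,0],[3,-9,0,0,0],[1,-10,0,0,0],[1,-10,0,0,0],[-1,-10,0,0,0],[-1,-10,0,0,0]]]}}

```text
clock: 11.18
tool_pos: [553.4, 154.3, 58.4]
orientation: [0.0, 0.719, 0.695, 0.0]
contact_force: [0.0, -0.8, -0.1]
opening: -0.001
gripper_force: 0.3
```

Emit:
{"fn": "jog_arm", "kwargs": {"increments": [[[-3,-9,0,0,0],[-3,-9,0,0,0],[-5,-8.5,0,0,0],[-5,-8.5,0,0,0],[-6.5,-7,0,0,0],[-6.5,-7,0,0,0],[-8,-6,0,0,0],[-8,-6,0,0,0],[0,0,0,0,0]]]}}

```text
clock: 12.3
tool_pos: [491.0, 110.9, 58.3]
orientation: [-0.0, 0.719, 0.695, -0.0]
contact_force: [0.0, -0.8, 0.5]
opening: 0.002
gripper_force: 0.0
```

```bash
python3 -c "
from h import *
show()
p,d=ctrl.capture('scene');cv2.imwrite('pics/s2.png',cv2.resize(p[130:310,130:370],None,fx=3,fy=3)[:,:,::-1])"
```

```text
12.3 lane [-82.1 -19.3  58.3] yaw err -0.0007 F lane [0.8 0.1 0.5] [-0.01  0.51  1.67 -0.    0.97  0.02] 0.0
```

View pics/s2.png

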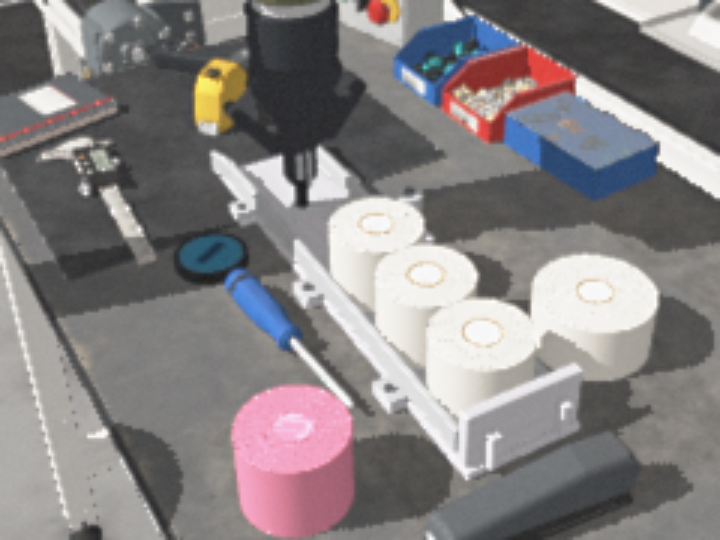

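The scene shows all three rolls packed at the stop, and the black pin just ahead of the fingertips at (303,190). Now the final part of the swing.

Emit:
{"fn": "jog_arm", "kwargs": {"increments": [[[-8,-5,0,0,0],[-8,-5,0,0,0],[-7,-2.5,0,0,0],[-5,-1.5,0,0,0],[-2,0,0,0,0],[-1.5,0,0,0,0],[0,0,0,0,0]]]}}

```text
clock: 13.22
tool_pos: [476.6, 80.4, 58.3]
orientation: [0.0, 0.719, 0.695, -0.0]
contact_force: [0.4, 0.0, -0.9]
opening: -0.002
gripper_force: 0.0
```

```bash
python3 -c "
from h import *
show()"
```

```text
13.22 lane [-51.1 -32.7  58.3] yaw err 0.0003 F lane [-0.   0.4 -0.9] [-0.08  0.48  1.73 -0.    0.94 -0.05] -0.0
```

Emit:
{"fn": "jog_arm", "kwargs": {"increments": [[[-1,0,0,0,0],[-1,0,0,0,0],[-1,0,0,0,0],[-0.5,0,0,0,0]]]}}

```text
clock: 13.72
tool_pos: [476.4, 77.3, 58.3]
orientation: [-0.0, 0.719, 0.695, 0.0]
contact_force: [0.2, 5.2, -0.6]
opening: 0.001
gripper_force: 2.6
```

Emit:
{"fn": "jog_arm", "kwargs": {"increments": [[[-1,0,0,0,0],[-0.5,0,0,0,0],[0,0,0,0,0]]]}}

```text
clock: 14.1
tool_pos: [476.3, 76.9, 58.3]
orientation: [-0.001, 0.719, 0.695, 0.001]
contact_force: [1.5, 12.5, 0.4]
opening: 0.0
gripper_force: 6.2
```

```bash
python3 -c "
from h import *
show()"
```

```text
14.1 lane [-47.7 -32.9  58.3] yaw err -0.0004 F lane [-12.5   1.1   0.4] [-0.09  0.48  1.73  0.    0.93 -0.06] 0.0
```

It is at the limit: the force rises at the predicted x of -48. I back off, lift away and check.

Emit:
{"fn": "jog_arm", "kwargs": {"increments": [[[2,0,0,0,0],[8,0,0,0,0],[15,0,0,0,0],[15,0,-10,0,0],[10,0,-30,0,0],[10,0,-30,0,0],[30,0,-30,0,0],[40,0,-10,0,0],[40,0,0,0,0],[40,0,0,0,0]]]}}

```text
clock: 15.35
tool_pos: [482.9, 287.5, 169.3]
orientation: [0.0, 0.718, 0.696, 0.0]
contact_force: [0.5, -0.1, -1.3]
opening: 0.002
gripper_force: 0.0
```

Emit:
{"fn": "jog_arm", "kwargs": {"increments": [[[40,0,0,0,0],[20,0,0,0,0],[0,0,0,0,0],[0,0,0,0,0]]]}}

```text
clock: 15.85
tool_pos: [485.3, 344.4, 168.5]
orientation: [0.0, 0.719, 0.695, -0.0]
contact_force: [-0.2, -0.7, -0.1]
opening: 0.003
gripper_force: 0.0
```

Run:
```python
from h import *
show()
p,d=ctrl.capture('top');cv2.imwrite('pics/t4.png',cv2.resize(p[145:260,165:365],None,fx=4,fy=4,interpolation=cv2.INTER_CUBIC)[:,:,::-1])
```

```text
15.85 lane [-315.3  -32.8  168.5] yaw err -0.0004 F lane [ 0.7 -0.2 -0.1] [ 0.42  0.51  1.27 -0.    1.36  0.45] 0.0
```

View pics/t4.png

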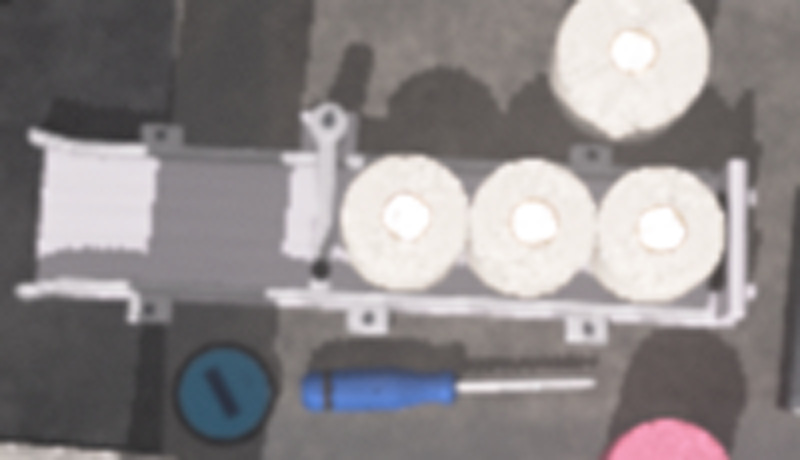

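The rolls at (407,218), (534,223) and (661,230) are evenly packed against the stop. The keeper, pin at (320,270), is square across behind them, and the things around the lane have not moved.

```bash
python3 -c "
from bench import ctrl
print(ctrl.sign_off())"
```

```text
the job is handed in; nothing more can be done
None
```

I pushed the three rolls up against the end stop, touching, and swung the keeper fully closed behind the last one. The final top view confirmed this with nothing around the lane moved, and I handed the job in at about 16 s.

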